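Hang a copper sample plate on the inspection rack

TASK

Take the hooked copper plate out of its wooden block and hang it on the lamp-lit inspection rack: hook draped over the brass bar and resting on it, lower edge standing in the white guide pocket, the plate upright. The bar clamps at a different height every time and nobody has measured it, so feel for it: lower the plate gently until the bar carries it, without ramming it down, and only then let go, so that it does not drop. Do not knock the rack or its lamp with the arm, and leave everything else on the bench where it is.

Things in the scene. Friction and masses are not known exactly. Their poses are not given: they have to be found in the camera images.
- plate: Loose copper plate, 0.32 kg, 60 mm wide (x), 4 mm thick (y), 109 mm tall (z). Origin: middle of its lower edge, mid-thickness. Its top is folded to +y into a hook, x -20 to +20 mm: roof z 105 to 109, lip y +18 to +22 down to z 85. Gap inside 16 mm; 24 mm over the outer faces (y -2 to +22), the width to grip. Starts upright in the block, leaning up to 4 degrees
- plate_hook (a point): Point on the plate: centre of the hook's inner roof, the spot that rests on top of the bar; at (0, 10, 105) mm from the plate's origin, axes as the plate's
- block: Fixed wooden block 110 x 70 x 40 mm with a slot 66 mm long (its x) and 6 mm wide, 34 mm deep, at its middle; the plate stands in it with its lower edge 6 mm above the table, its x along the block's x. Origin at the centre of its underside
- rack: Fixed inspection rack; origin on the table under the bar's axis, at the hanging place; x along the bar, away from the robot. Black base 12 mm thick, x -70 to 130, y -75 to 75 mm. Brass bar 10 mm thick along x at y = 0, from a 12 mm red ball at x = -59 to a clamp at x = 88 on a post (x = 105, 320 tall). The clamp puts the bar's top anywhere between z = 125 and 149 mm: not measured
- rack_pocket (a point): Centre of the mouth of the rack's white guide pocket, at (0, -10, 54) mm from the rack's origin. Pocket open at the top only, inside 70 mm along x and 8 mm along y, 42 mm deep, walls 6 mm, flared lips up to z = 62 mm. The plate hangs with its x along the rack's x, centred on the pocket, its flat in the pocket and its lip on the bar's +y side
- rack_lamp (a point): Middle of the lower front edge of the strip lamp, at (0, 0, 300) mm from the rack's origin. The lamp fills x 0 to 30, y -85 to 85, z 300 to 322 mm, with an arm back to the post. It leaves no room for an upright gripper over the hanging place: hold the plate with the gripper leaning back towards the robot, 35 to 45 degrees from vertical, in the plane of the plate
- ingot_1: Bystander: loose copper ingot, 110 x 42 x 26 mm, origin at the centre of its underside
- ingot_2: Bystander: loose copper ingot of the same size lying on the black scale
- brass_weight: Bystander: loose brass knobbed weight, 48 mm in diameter, 46 mm tall, origin at the centre of its underside
- brass_tin: Bystander: loose brass cylinder 68 mm in diameter, 36 mm tall, origin at the centre of its underside
- loupe: Bystander: loose aluminium eye loupe 30 mm in diameter, 26 mm tall, origin at the centre of its underside
- hammer: Bystander: loose hammer lying at the side of the bench
- steel_stamp: Bystander: loose steel punch 14 x 14 mm, 70 mm tall, standing on end, origin at the centre of its underside
There are look-alikes about, which are no part of the job. What is shaped like the plate but blue or turquoise is not meant.

How it is judged:
By the outcome, as a careful person would: the job done as asked, in the order asked, and still so for the second after the job is handed in, with the robot touching nothing.
It also fails if it takes over 59 s, if anything falls off the work surface, if the arm or the gripper's body presses on something with over 40 N, if the wrist force passes 120 N, or if a joint passes its speed limit or range.

ROBOT

A 6-joint arm with a two-finger parallel gripper is mounted at the origin on the work surface. World frame = base frame: x ahead of the robot, y to its left, z up, the work surface at z = 0. Lengths are in mm, angles in rad, forces in N, time in s.
With the tool pointing down it reaches from about 350 to 875 mm from the base axis. Payload 4.2 kg.
Tool frame: the origin (TCP) lies at the very end of the fingers, on their centre line; the grasp point (between the pads) lies 19 mm behind it; z points along the fingers, y is the line along which they close (so a half turn about z gives the same grasp; the last joint's range is limited). The gripper opens to 85 mm and grips with 20 to 120 N. Pads are 22 mm wide; open, the fingers measure 114 mm over their backs; the gripper's body (76 mm by 85 mm) begins 54 mm behind the grasp point. The pads swing forward as they close: fully open they stand 13 mm farther back than shut.
Start: joints at [1.456, 0.385, 0.008, 0, -1.194, -0.259], TCP at [228.189, 581.832, 231.312] pointing down, gripper open.
Joint ranges: [-3.14, 3.14], [-1.21, 2.06], [-1.07, 1.41], [-3.16, 2.05], [-2.99, -0.16], [-3.1, 3.1]. Speed limits (rad/s): [2.79, 2.79, 3.14, 3.14, 3.14, 3.14].

INTERFACE

Orientations are given as a unit quaternion [x, y, z, w].
In Python, from bench import read_state, get_image, get_calibration, job_done gives the robot as it stands.
- The arm moves only by the shell command python3 -m creep 'ROWS'. ROWS is a JSON object of lists of equal length, an entry for each row: "translation": the shift along the world's x, y, z in cm, a list of three; "delta_rot": the turn, a rotation vector about the world's x, y, z in degrees, a list of three; "hand": the finger opening in cm, from 0 to 8.54. A call has 1 to 8 rows; each row is the pose to reach, as a shift and turn from the pose commanded when the call began; what a row does not reach only later rows make up. A row lasts 1/8 s, in which the tool goes at most 62.5 mm and 10.7 degrees, less where a joint would pass 70% of its speed; a pose out of reach is approached as far as the arm can. A call with a gripper value outside its range is refused whole. The fingers move at their own pace and stop on an object; the grip force is fixed at half the most. Time passes only in rows, so rows that repeat a pose let the fingers close. It gives the time, the measured TCP pose, the force, the opening and the grip force at its end, in the units of the state.
- read_state(): the state, without advancing time (a new reading comes with each control period).
- get_image(name): name is "scene" or "top" or "wrist"; returns (picture, depth): 384x512x3 uint8, red, green, blue; 384x512 float32, mm along the optical axis (not along the pixel's ray), 0 where there is no reading.
- get_calibration(name): a dict with "intrinsics" (3x3 intrinsics, pixels), "xyz" and "attitude" of the camera in the world. Camera axes: x right, y down, z forward; pixel columns grow to the right and rows downward; lengths in mm; the calibration is good to about 2 mm. A picture is of the moment at which its call begins: read the wrist's pose just before it. get_calibration takes no time and is no camera call; for the wrist camera it gives the pose at the moment of the call.
- job_done(): hands the job in; it is judged then, once.
The state is a dict: "clock": time; "joints": joint angles; "joint_vel": joint speeds; "joint_efforts": joint torques, N m; "position": TCP position; "ee_rot": TCP orientation; "contact_force": force on the tool from outside, world axes, zero at the start; "wrist_torque": the same for the moment, N m; "gripper_width": finger opening in mm; "grasp_force": force on a finger pad.
Only numpy, scipy, OpenCV 4.12 (cv2) and the standard library are available. Lean on these libraries where they do the work, as an engineer would, in place of code of your own. Each camera call takes 0.05 s, during which the arm holds its last target. There are 200 camera calls.

## Working session

There is one attempt and no reset: what is moved stays moved. The work goes in short steps, Python scripts to look and compute and a shell command to move; the robot and the scene stay as the last step left them, time stands still between calls to the robot, and variables do not carry over. Pictures are saved under pics/ and viewed, at most 10 in all, crops included, and the job is handed in when it is done.

```bash
ls; mkdir -p pics
cat > h.py <<'E'
import numpy as np, cv2
from bench import *
from scipy.spatial.transform import Rotation as R
def cal(n):
    c=get_calibration(n); K=np.array(c["intrinsics"]); a=np.array(c["attitude"],float)
    M=R.from_quat(a).as_matrix() if a.size==4 else a
    return K,M,np.array(c["xyz"],float)
def w(n,d,u,v):
    K,M,t=cal(n); z=d[int(v),int(u)]
    return M@(z*np.linalg.solve(K,[u,v,1]))+t
def cloud(n,d):
    K,M,t=cal(n); v,u=np.mgrid[:384,:512]
    p=np.stack([u,v,np.ones_like(u)],-1)@np.linalg.inv(K).T*d[...,None]
    return p@M.T+t
E
python3 - <<'E'
from h import *
for n in("scene","top"):
    p,d=get_image(n); np.savez(n,p=p,d=d); print(n,cal(n))
    cv2.imwrite(f"pics/{n}0.png",cv2.resize(p[...,::-1],(800,600)))
print(read_state())
E
```

```text
pics
scene (array([[354.11362336,   0.        , 253.023566  ],
       [  0.        , 354.11362336, 197.45520902],
       [  0.        ,   0.        ,   1.        ]]), array([[ 0.60355248,  0.61472082, -0.50778216],
       [ 0.79730527, -0.46959678,  0.37918752],
       [-0.0053584 , -0.63371696, -0.77354645]]), array([1053.41580119, -364.20614806, 1009.24122464]))
top (array([[374.810871  ,   0.        , 253.24171575],
       [  0.        , 374.810871  , 189.36763398],
       [  0.        ,   0.        ,   1.        ]]), array([[ 0.00436225, -0.9875025 ,  0.15754298],
       [-0.99990937, -0.00230075,  0.0132653 ],
       [-0.01273705, -0.15758657, -0.98742303]]), array([ 294.28460553,   22.82259149, 1412.75648041]))
{'clock': 0.1, 'joints': array([ 1.45559917e+00,  3.85471886e-01,  6.74660618e-03, -4.47631410e-04,
       -1.19401328e+00, -2.58619884e-01]), 'joint_vel': array([-1.75398205e-03,  6.41248821e-05,  3.32639620e-03,  2.07711936e-03,
        1.75903460e-03,  1.83635183e-05]), 'joint_efforts': array([-4.44048510e-04, -3.93319094e+01,  1.88929510e+01,  4.19790924e+00,
       -2.58602799e-03,  5.67642488e-06]), 'position': array([228.00922003, 581.35075982, 230.32758368]), 'ee_rot': array([ 9.82567567e-01, -1.85903174e-01, -1.37920670e-04,  9.83524641e-04]), 'contact_force': array([-0.09894543, -0.0585413 , -0.1904576 ]), 'wrist_torque': array([-0.02389138,  0.02935003, -0.03145338]), 'grasp_force': 0.0, 'gripper_width': 85.48953738421302}
```

View pics/scene0.png

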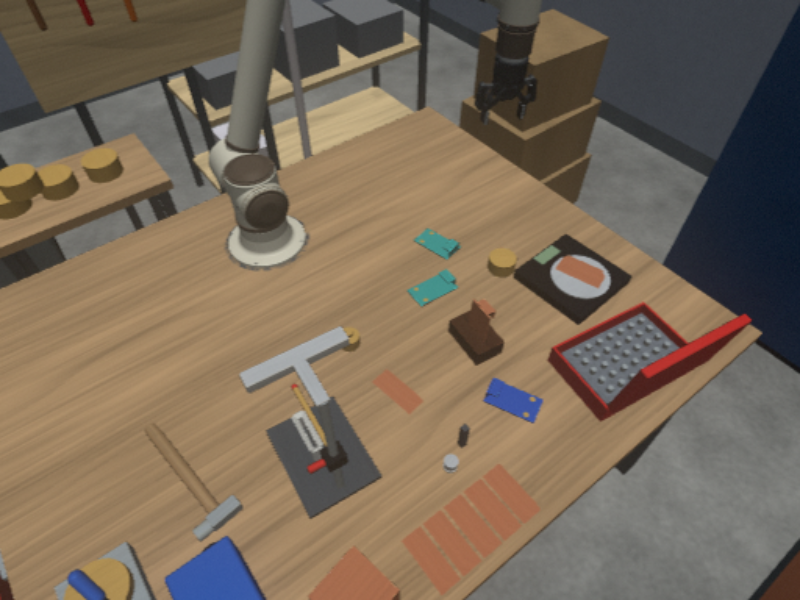

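View pics/top0.png

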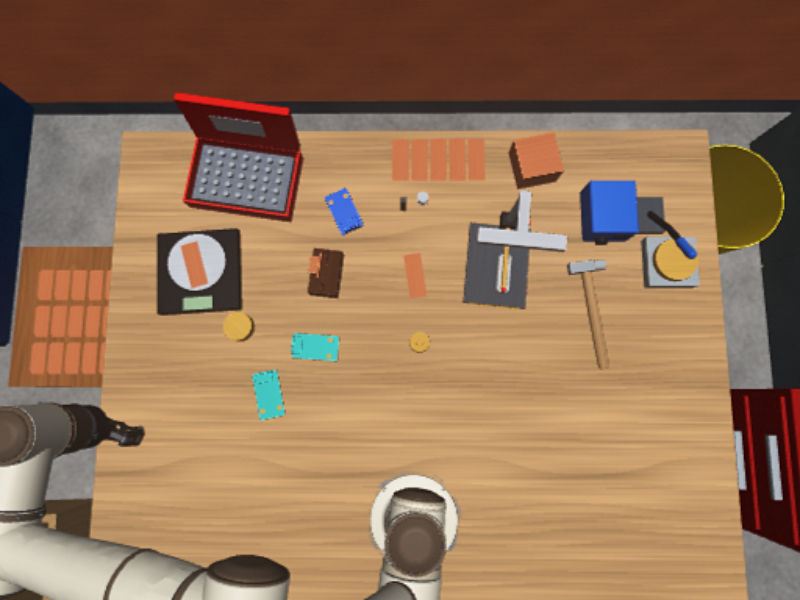

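Candidates: copper plate in the block at top (316,263) and scene (484,308). Look-alikes: turquoise at top (316,347) and (268,395), blue at (343,211), ingots at (415,275) and (195,265). I choose the copper one standing in the block and will check it in a crop.

Run:
```python
from h import *
T=np.load("top.npz");S=np.load("scene.npz")
def crop(p,u,v,s,k): return cv2.resize(p[v:v+s*3//4,u:u+s,::-1],(400,300),interpolation=cv2.INTER_CUBIC)
a=crop(T['p'],180,150,52,0);b=crop(T['p'],290,130,80,0)
c=crop(S['p'],275,180,64,0);e=crop(S['p'],160,230,100,0)
cv2.imwrite("pics/crop1.png",np.vstack([np.hstack([a,b]),np.hstack([c,e])]))
for n,D in(("top",T),("scene",S)):
    P=cloud(n,D['d']); hsv=cv2.cvtColor(D['p'],cv2.COLOR_RGB2HSV)
    np.save("P"+n,P)
    box=lambda c,r,m:np.abs(P[...,:2]-c).max(-1)<r
    # block top z~40
    if n=="top":
        c0=w(n,D['d'],326*.64,272*.64)[:2]; r0=w(n,D['d'],475*.64,265*.64)
        print("blk",c0,"rackbase",r0)
    z=P[...,2]
    m=box(c0,90,0)&(z>34)&(z<46)
    q=P[m][:,:2].astype(np.float32); print(n,"block",len(q),cv2.minAreaRect(q))
    m=box(c0,90,0)&(z>60)
    q=P[m]; print("plate",len(q),q.min(0),q.max(0),np.median(q,0))
    m=box(c0,90,0)&(z>103); q=P[m]; 
    if len(q)>3: print("roof",len(q),cv2.minAreaRect(q[:,:2].astype(np.float32)),q.mean(0),np.percentile(q[:,2],[5,50,95]))
    R0=np.array([650,-140])
    m=box(R0,130,0)&(z>6)&(z<18)&(hsv[...,2]<90)
    q=P[m][:,:2].astype(np.float32); print("base",len(q),cv2.minAreaRect(q))
    m=box(R0,160,0)&(z>310)&(z<335); q=P[m][:,:2].astype(np.float32); print("lamp",len(q),cv2.minAreaRect(q),np.median(P[m][:,2]))
    m=box(R0,150,0)&(z>115)&(z<160); q=P[m]; print("bar",len(q),q.min(0),q.max(0))
```

```text
blk [571.55093079 208.80762027] rackbase [ 594.75587992 -151.59391791   10.79459514]
top block 399 ((572.443603515625, 211.19573974609375), (70.02289581298828, 110.65673065185547), 83.1633529663086)
plate 131 [542.33684526 208.3244896   61.42056495] [602.30883974 236.99233081 120.93887996] [573.1479231  217.63540445 113.01202416]
roof 91 ((571.9880981445312, 225.04739379882812), (25.002666473388672, 57.20415496826172), 82.8990249633789) [573.2933582  222.80153826 114.49637865] [106.15016327 114.6877022  120.1604975 ]
base 931 ((645.7559204101562, -167.06796264648438), (308.3672790527344, 178.6874542236328), 24.287254333496094)
lamp 793 ((620.291259765625, -206.9979248046875), (168.7021484375, 110.31726837158203), 84.11771392822266) 322.27904556412636
bar 183 [ 509.55858501 -259.27275881  125.56612712] [ 689.33606694 -192.80337293  156.98337041]
scene block 431 ((574.6940307617188, 214.53688049316406), (72.28353118896484, 111.11837768554688), 83.3980712890625)
plate 233 [544.73877565 210.34087386  60.03571826] [604.90997558 241.22731475 119.51464919] [578.18359122 217.06016085 101.2951235 ]
roof 113 ((575.7428588867188, 227.05416870117188), (26.729389190673828, 60.7861328125), 84.3290786743164) [577.47945034 224.1681851  113.16390562] [104.23178041 114.25179111 117.33518735]
base 1792 ((643.663330078125, -151.34786987304688), (236.9909210205078, 247.1513214111328), 89.93802642822266)
lamp 1241 ((623.7747192382812, -205.08267211914062), (169.65060424804688, 112.90031433105469), 84.23290252685547) 322.15205164581914
bar 416 [ 509.20754343 -257.80763179  120.51476231] [ 690.80473962 -188.21836903  159.56767823]
```

View pics/crop1.png

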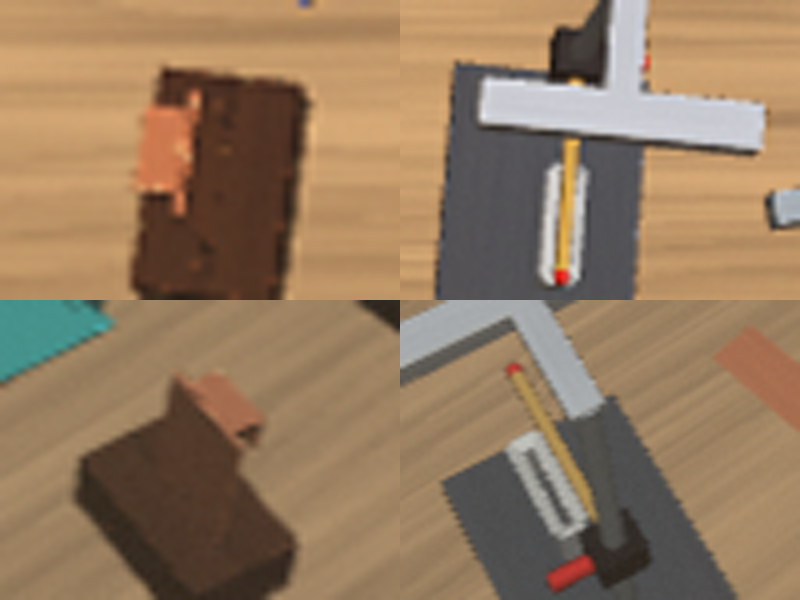

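The crop confirms the copper hooked plate in the block: top crop (165,150), with its hook to +y. In the rack crops the bar's ball is at (560,275) and the pocket runs alongside it. Next I work out the rotation needed and fit the bar.

Run:
```python
from h import *
s=read_state(); R0=R.from_quat(s['ee_rot'])
def tgt(yaw,l):
    y=np.radians(yaw);l=np.radians(l);ex=np.array([np.cos(y),np.sin(y),0]);ey=np.array([-np.sin(y),np.cos(y),0])
    z=np.sin(l)*ex-np.array([0,0,np.cos(l)]);yy=-ey;x=np.cross(yy,z)
    return R.from_matrix(np.stack([x,yy,z],1))
print("rotvec",np.degrees((tgt(-6.8,40)*R0.inv()).as_rotvec()))
for n in("top","scene"):
    P=np.load(f"P{n}.npy");p=np.load(n+".npz")['p'];hsv=cv2.cvtColor(p,cv2.COLOR_RGB2HSV);h,S,V=cv2.split(hsv)
    X,Y,Z=P[...,0],P[...,1],P[...,2]
    reg=(X>480)&(X<640)&(Y>-270)&(Y<-130)
    b=reg&(Z>100)&(Z<170)&(h>14)&(h<32)&(S>110)&(X<572)
    q=P[b];f=np.polyfit(q[:,0],q[:,1],1);print(n,"bar",len(q),"yaw",np.degrees(np.arctan(f[0])),"y@560",np.polyval(f,560),"ztop",np.percentile(q[:,2],[10,50,75,90]),q[:,0].min())
    r=reg&(Z>90)&((h<8)|(h>172))&(S>120)&(X<540)
    print("ball",r.sum(),P[r].mean(0) if r.any() else 0)
    wq=reg&(Z>45)&(Z<75)&(S<60)&(V>110);print("pocket",wq.sum(),cv2.minAreaRect(P[wq][:,:2].astype(np.float32)))
```

```text
rotvec [ -9.6724094  -38.91653124  14.06717354]
top bar 39 yaw -5.905456970500671 y@560 -200.33727588538312 ztop [135.93636457 138.58546849 140.2146981  141.46556004] 519.5932395459371
ball 7 [ 513.65872929 -196.43566012  139.69046261]
pocket 104 ((566.0140991210938, -212.10597229003906), (27.989076614379883, 89.38702392578125), 83.9485855102539)
scene bar 54 yaw -5.293171860873966 y@560 -199.3628796908968 ztop [136.41993525 138.74045678 139.6707374  140.17696908] 520.5495617875408
ball 7 [ 514.02296759 -195.17181422  138.76614846]
pocket 204 ((567.0752563476562, -209.91477966308594), (27.51373291015625, 88.61884307861328), 83.771484375)
```

```bash
python3 -m creep '{"translation":[[5,-5,0],[9,-9,0],[13,-13,0],[17,-17,0],[21,-21,0],[25,-25,0],[29,-29,0],[32,-32,0]],"delta_rot":[[-1.2,-4.9,1.8],[-2.4,-9.7,3.5],[-3.6,-14.6,5.3],[-4.8,-19.5,7],[-6,-24.3,8.8],[-7.3,-29.2,10.6],[-8.5,-34,12.3],[-9.7,-38.9,14.1]],"hand":[8.5,8.5,8,7,6.5,6,6,6]}'
python3 -m creep '{"translation":[[2,-2,-0.5],[3.8,-3.7,-1.5],[3.8,-3.7,-2]],"delta_rot":[[0,0,0],[0,0,0],[0,0,0]],"hand":[6,6,6]}'
python3 - <<'E'
from h import *
s=read_state();print(s['joints'],s['position'],s['ee_rot'])
p,d=get_image("wrist"); np.savez("w1",p=p,d=d); cv2.imwrite("pics/w1.png",cv2.resize(p[...,::-1],(800,600)))
P=cloud("wrist",d);np.save("Pw1",P)
h,S,V=cv2.split(cv2.cvtColor(p,cv2.COLOR_RGB2HSV))
X,Y,Z=P[...,0],P[...,1],P[...,2]
m=(abs(X-573)<60)&(abs(Y-220)<45)
for lo,hi in((36,44),(70,90),(90,104),(108,122)):
    q=P[m&(Z>lo)&(Z<hi)&((d>0))]
    print(lo,len(q),cv2.minAreaRect(q[:,:2].astype(np.float32)) if len(q)>3 else 0,np.median(q,0) if len(q) else 0)
E
```

```text
clock: 1.1
position: [544.3, 266.7, 232.6]
ee_rot: [0.94, -0.06, 0.335, 0.02]
contact_force: [1.2, -0.8, 1.4]
gripper_width: 60.4
grasp_force: 0.0
clock: 1.48
position: [582.8, 229.2, 212.4]
ee_rot: [0.94, -0.062, 0.334, 0.02]
contact_force: [-0.5, 0.1, -0.6]
gripper_width: 60.0
grasp_force: 0.0
[ 0.57220719  0.19583011 -0.81183103  1.55725575 -0.41762475 -0.56713839] [582.81553042 229.20118774 212.36600177] [ 0.94028175 -0.06157846  0.33416783  0.02025293]
36 4838 ((582.8416748046875, 211.29998779296875), (69.98150634765625, 87.6943359375), 83.55765533447266) [580.36174443 201.67623713  38.95201661]
70 4 ((552.4580688476562, 219.08651733398438), (0.010757166892290115, 2.0348823070526123), 89.16861724853516) [552.47139387 219.08185787  74.09440194]
90 9 ((549.2865600585938, 229.53765869140625), (21.821773529052734, 1.9419941902160645), 57.567543029785156) [554.10323967 236.41149301 101.54531809]
108 2063 ((573.1563110351562, 225.7721405029297), (23.344606399536133, 59.68565368652344), 83.18805694580078) [571.62114789 225.13557468 113.53111124]
```

View pics/w1.png

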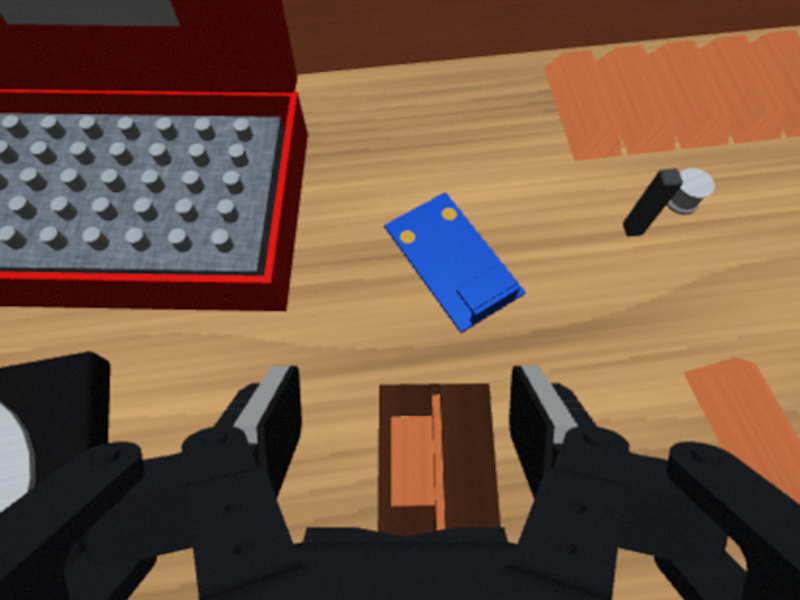

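The wrist picture shows the plate roof at (412,460), centred between the open fingers. Its roof centre is measured at (573.2, 225.8).

```bash
python3 -m creep '{"translation":[[-0.1,-0.1,-4],[-0.1,-0.1,-7],[-0.1,-0.1,-9],[-0.1,-0.1,-9],[-0.1,-0.1,-9]],"delta_rot":[[0,0,0],[0,0,0],[0,0,0],[0,0,0],[0,0,0]],"hand":[6,6,6,6,6]}'
```

```text
clock: 2.15
position: [581.6, 237.5, 133.3]
ee_rot: [0.942, -0.061, 0.33, 0.025]
contact_force: [-0.1, 0.3, 0.4]
gripper_width: 60.1
grasp_force: 0.0
```

```bash
python3 -m creep '{"translation":[[0,0,0],[0,0,0]],"delta_rot":[[0,0,0],[0,0,0]],"hand":[6,6]}'; python3 -c "
from h import *
s=read_state();print(s['joints'],s['joint_vel'],R.from_quat(s['ee_rot']).as_matrix())"
```

```text
clock: 2.4
position: [581.4, 236.5, 133.0]
ee_rot: [0.942, -0.062, 0.33, 0.025]
contact_force: [0.4, -0.2, 0.4]
gripper_width: 59.9
grasp_force: 0.0
[ 0.42868197  0.3146732  -0.85253336  2.05226599 -0.39092506 -0.96907619] [-0.00581524  0.00379001 -0.00271123 -0.00093196  0.00063977 -0.00243125] [[ 0.77450629 -0.13397282  0.61821621]
 [-0.10054782 -0.99096301 -0.08878317]
 [ 0.62452393  0.00660283 -0.78097776]]
```

```bash
cat > fk.py <<'E'
from h import *
from scipy.optimize import least_squares
D=[([1.45559917,.385471886,.00674660618,-.00044763,-1.19401328,-.258619884],[228.00922,581.350760,230.327584],[.982567567,-.185903174,-.00013792067,.000983524641]),
([.57220719,.19583011,-.81183103,1.55725575,-.41762475,-.56713839],[582.81553042,229.20118774,212.36600177],[.94028175,-.06157846,.33416783,.02025293]),
([.42868197,.3146732,-.85253336,2.05226599,-.39092506,-.96907619],[581.4,236.5,133.0],[.942,-.062,.33,.025])]
def fk(q,p):
    h,A,B,B2,o,L=p
    Rz=R.from_euler('z',q[0]); E=q[1]-q[2]
    W=np.array([A*np.sin(q[1])+B*np.cos(E)-B2*np.sin(E),0,h+A*np.cos(q[1])-B*np.sin(E)-B2*np.cos(E)])
    # frame F: z along forearm, x "down"
    F=Rz*R.from_matrix(np.array([[-np.sin(E),0,np.cos(E)],[0,-1,0],[-np.cos(E),0,-np.sin(E)]]))
    G=F*R.from_euler('z',S4*q[3])*R.from_euler('y',-q[4])
    return Rz.apply(W)+G.apply([o,0,L]), G*R.from_euler('z',S6*q[5]+O6)
S4,S6,O6=1,1,0.
E
python3 - <<'E'
import fk; from fk import *
for s4 in(1,-1):
    fk.S4=s4
    for q,x,o in D: print(s4,R.from_quat(o).as_matrix()[:,2].round(3),fk.fk(q,[0]*6)[1].as_matrix()[:,2].round(3))
    def res(p): return np.concatenate([fk.fk(q,p)[0]-x for q,x,_ in D])
    r=least_squares(res,[350,390,400,0,0,250]);print(r.x.round(1),r.fun.round(1))
E
```

```text
Traceback (most recent call last):
AttributeError: 'function' object has no attribute 'fk'
```

Run:
```python
import fk as m; from fk import D,R,np,least_squares
for s4 in(1,-1):
    m.S4=s4
    for q,x,o in D: print(s4,R.from_quat(o).as_matrix()[:,2].round(3),m.fk(q,[0]*6)[1].as_matrix()[:,2].round(3))
    def res(p): return np.concatenate([m.fk(q,p)[0]-x for q,x,_ in D])
    r=least_squares(res,[350,390,400,0,0,250]);print(r.x.round(1),r.fun.round(1))
```

```text
Traceback (most recent call last):
  File "fk.py", line 11, in fk
    F=Rz*R.from_matrix(np.array([[-np.sin(E),0,np.cos(E)],[0,-1,0],[-np.cos(E),0,-np.sin(E)]]))
         ~~~~~~~~~~~~~^^^^^^^^^^^^^^^^^^^^^^^^^^^^^^^^^^^^^^^^^^^^^^^^^^^^^^^^^^^^^^^^^^^^^^^^^
  File "scipy/spatial/transform/_rotation.pyx", line 1143, in scipy.spatial.transform._rotation.Rotation.from_matrix
ValueError: Non-positive determinant (left-handed or null coordinate frame) in rotation matrix 0: [[-0.36973638  0.          0.9291367 ]
 [ 0.         -1.          0.        ]
 [-0.9291367   0.         -0.36973638]].
```

```bash
sed -i 's/\[0,-1,0\]/[0,1,0]/' fk.py
python3 - <<'E'
import fk as m; from fk import D,R,np,least_squares
for s4 in(1,-1):
    m.S4=s4
    for q,x,o in D: print(s4,R.from_quat(o).as_matrix()[:,2].round(3),m.fk(q,[0]*6)[1].as_matrix()[:,2].round(3))
    def res(p): return np.concatenate([m.fk(q,p)[0]-x for q,x,_ in D])
    r=least_squares(res,[350,390,400,0,0,250]);print(r.x.round(1),r.fun.round(1))
E
```

```text
1 [-0.001 -0.002 -1.   ] [ 0.    -0.002 -1.   ]
1 [ 0.626 -0.079 -0.776] [ 0.187  0.603 -0.776]
1 [ 0.618 -0.088 -0.781] [ 0.337  0.526 -0.781]
[-412.8  860.   -94.6 -262.1 -272.5  429.8] [-158.4   18.7    1.9  -31.2   37.2   13.2   23.5  -45.9  -15.1]
-1 [-0.001 -0.002 -1.   ] [-0.001 -0.002 -1.   ]
-1 [ 0.626 -0.079 -0.776] [ 0.626 -0.079 -0.776]
-1 [ 0.618 -0.088 -0.781] [ 0.618 -0.089 -0.781]
[ 164.7  649.9  182.5 -101.3 -153.3  564.4] [-1.588e+02  1.830e+01 -1.500e+00 -1.590e+01  3.030e+01  1.000e-01
  1.420e+01 -3.580e+01  1.300e+00]
```

```bash
sed -i 's/h,A,B,B2,o,L=p/h,A,B,B2,o,L,dy,oy=p/; s/-B2\*np.sin(E),0,h/-B2*np.sin(E),dy,h/; s/\[o,0,L\]/[o,oy,L]/; s/S4,S6,O6=1/S4,S6,O6=-1/' fk.py
python3 - <<'E'
import fk as m; from fk import D,R,np,least_squares
def res(p): return np.concatenate([np.concatenate([m.fk(q,p)[0]-x for q,x,_ in D]),.003*(p-p0)])
p0=np.array([350,390,400,0,0,250,-100,-50.]);r=least_squares(res,p0);print(r.x.round(1),r.fun[:9].round(1))
print([ (R.from_euler('z',0)*m.fk(q,r.x)[1].inv()*R.from_quat(o)).as_rotvec().round(3) for q,x,o in D])
E
```

```text
[ 1.612e+02  5.646e+02  4.218e+02  1.000e-01 -1.000e-01  2.979e+02
 -0.000e+00 -1.598e+02] [-0. -0.  0.  0. -0.  0. -0.  0. -0.]
[array([ 0.   , -0.   , -1.054]), array([-0.   ,  0.   , -0.437]), array([ 0.001, -0.   ,  0.367])]
```

```bash
cat >> fk.py <<'E'
S6,O6=-1,-np.pi/2
PP=np.array([161.2,564.6,421.8,.1,-.1,297.9,0,-159.8])
lo=np.array([-3.14,-1.21,-1.07,-3.16,-2.99,-3.1]);hi=np.array([3.14,2.06,1.41,2.05,-.16,3.1])
def tgt(yaw,l):
    y=np.radians(yaw);l=np.radians(l);ex=np.array([np.cos(y),np.sin(y),0]);ey=np.array([-np.sin(y),np.cos(y),0])
    z=np.sin(l)*ex-np.array([0,0,np.cos(l)]);yy=-ey;x=np.cross(yy,z)
    return R.from_matrix(np.stack([x,yy,z],1))
def ik(x,Rt,n=40,seed=0,q0=None):
    g=np.random.default_rng(seed);out=[]
    def f(q):
        a,b=fk(q,PP); return np.concatenate([(a-x)/100,(Rt.inv()*b).as_rotvec()*3])
    for i in range(n):
        r=least_squares(f,g.uniform(lo+.01,hi-.01) if q0 is None else q0,bounds=(lo,hi))
        if r.cost<1e-5 and not any(np.abs(r.x-o).max()<.05 for o in out): out.append(r.x)
    return out
E
python3 - <<'E'
from fk import *
for q,x,o in D: print((fk(q,PP)[1].inv()*R.from_quat(o)).as_rotvec().round(3))
def loc(yaw,base,g,l): # grasp offset (x,z) in plate
    y=np.radians(yaw);e=np.array([np.cos(y),np.sin(y),0]);L=np.radians(l)
    return np.array(base,float)+g[0]*e+[0,0,g[1]]+19*(np.sin(L)*e-[0,0,np.cos(L)])
for half in(0,1):
  for l in(40,35,30,25):
    T=tgt(-6.8,l)*R.from_euler('z',np.pi*half)
    print("blk",half,l,[np.round(q,2).tolist() for q in ik(loc(-6.8,[573.2,225.4,5],(0,97),l),T)])
    T=tgt(-6,l)*R.from_euler('z',np.pi*half)
    for z in(35,85):print("rack",z,half,l,[np.round(q,2).tolist() for q in ik(loc(-6,[567.5,-200.8,z],(0,97),l),T)])
E
```

```text
[ 0. -0.  0.]
[-0.  0.  0.]
[ 0.001 -0.    -0.   ]
blk 0 40 []
rack 35 0 40 []
rack 85 0 40 []
blk 0 35 []
rack 35 0 35 []
rack 85 0 35 []
blk 0 30 [[0.38, 0.38, -0.83, 1.98, -0.26, -0.87]]
rack 35 0 30 []
rack 85 0 30 [[-0.06, 0.23, -0.55, 0.08, -0.27, 1.46]]
blk 0 25 [[0.51, 0.38, -0.81, 1.47, -0.25, -0.48]]
rack 35 0 25 [[-0.06, 0.32, -0.54, 0.06, -0.28, 1.47]]
rack 85 0 25 [[-0.06, 0.25, -0.47, 0.04, -0.41, 1.49]]
blk 1 40 []
rack 35 1 40 []
rack 85 1 40 []
blk 1 35 []
rack 35 1 35 []
rack 85 1 35 []
blk 1 30 [[0.38, 0.38, -0.83, 1.98, -0.26, 2.28]]
rack 35 1 30 []
rack 85 1 30 [[-0.06, 0.23, -0.55, 0.08, -0.27, -1.68]]
blk 1 25 [[0.51, 0.38, -0.81, 1.47, -0.25, 2.66]]
rack 35 1 25 [[-0.06, 0.32, -0.54, 0.06, -0.28, -1.67]]
rack 85 1 25 [[-0.06, 0.25, -0.47, 0.04, -0.41, -1.65]]
```

```bash
cat >> fk.py <<'E'
def loc(yaw,base,g,l):
    y=np.radians(yaw);e=np.array([np.cos(y),np.sin(y),0]);L=np.radians(l)
    return np.array(base,float)+g[0]*e+[0,0,g[1]]+19*(np.sin(L)*e-[0,0,np.cos(L)])
E
time python3 - <<'E'
from fk import *
g=np.random.default_rng(1)
def best(x,T,n=60):
    out=[]
    def f(q):
        a,b=fk(q,PP); return np.concatenate([(a-x)/100,(T.inv()*b).as_rotvec()*3])
    for i in range(n):
        s=g.uniform(lo+.01,hi-.01); s[0]=g.uniform(-1,1.2);s[1]=g.uniform(-.2,.9);s[2]=g.uniform(-1,.3);s[4]=g.uniform(-1,-.2)
        r=least_squares(f,s,bounds=(lo,hi)); out.append((r.cost,r.x))
    out.sort(key=lambda t:t[0]); c,q=out[0]
    u=[]
    for c,q in out:
        if c<max(1e-5,out[0][0]*1.5) and not any(np.abs(q-v[1])[:5].max()<.1 for v in u): u.append((round(c,5),q.round(2).tolist()))
    return u[:3]
for l in(45,40,35,32):
    print("blk",l,best(loc(-6.8,[573.2,225.4,5],(0,97),l),tgt(-6.8,l)))
    for z in(35,75):print("rack",z,l,best(loc(-6,[567.5,-200.8,z],(0,97),l),tgt(-6,l)))
E
```

```text
blk 45 [(np.float64(0.07737), [0.48, 0.4, -0.86, 2.05, -0.53, -1.04]), (np.float64(0.09647), [0.09, 0.39, -0.75, -3.16, -0.35, -1.7])]
rack 35 45 [(np.float64(0.0028), [-0.27, 0.3, -0.4, -1.01, -0.16, 2.69])]
rack 75 45 [(np.float64(0.00812), [-0.2, 0.24, -0.43, -0.74, -0.16, 2.37])]
blk 40 [(np.float64(0.0343), [0.43, 0.39, -0.85, 2.05, -0.43, -0.99])]
rack 35 40 [(np.float64(0.01111), [-0.18, 0.3, -0.44, -0.64, -0.16, 2.26])]
rack 75 40 [(np.float64(0.00958), [-0.12, 0.24, -0.49, -0.35, -0.16, 1.93])]
blk 35 [(np.float64(0.00736), [0.39, 0.38, -0.84, 2.05, -0.34, -0.95])]
rack 35 35 [(np.float64(0.00834), [-0.11, 0.31, -0.51, -0.26, -0.16, 1.84])]
rack 75 35 [(np.float64(0.0021), [-0.08, 0.24, -0.57, -0.01, -0.16, 1.56])]
blk 32 [(np.float64(0.00055), [0.37, 0.38, -0.84, 2.05, -0.29, -0.92])]
rack 35 32 [(np.float64(0.00321), [-0.08, 0.31, -0.55, -0.07, -0.16, 1.62])]
rack 75 32 [(np.float64(0.0), [-0.06, 0.24, -0.6, 0.13, -0.17, 1.41])]
real	0m45.653s
user	0m46.056s
sys	0m0.148s
```

Leans of 35–45° hit the limits of joint 4 at the block and joint 5 at the rack. A lean of about 28° is reachable at both and clears the lamp. I back up, lean less and re-measure.

```bash
python3 -m creep '{"translation":[[0,0,2],[0,0,4],[0,0,4],[0,0,4]],"delta_rot":[[0.5,4,0],[1,8,0],[1.4,11.9,0],[1.4,11.9,0]],"hand":[6,6,6,6]}'
python3 - <<'E'
from fk import *
s=read_state();Rn=R.from_quat(s['ee_rot']);print(s['joints'].round(3),s['position'],Rn.as_matrix()[:,2])
x=loc(-6.8,[573.2,225.4,5],(-6,96),28);T=tgt(-6.8,28)
print("TCP tgt",x,"d",x-s['position'],"rot",np.degrees((T*Rn.inv()).as_rotvec()))
q=s['joints']
for nm,xx,TT in[("blk",x,T),("up",x+[0,0,130],T),("mid",[560,100,230],tgt(-6,15)),("mid2",[500,-100,240],tgt(-6,15)),("pre",loc(-6,[450,-188,90],(-6,96),28),tgt(-6,28)),("over",loc(-6,[567.5,-200.8,85],(-6,96),28),tgt(-6,28)),("fin",loc(-6,[567.5,-200.8,30],(-6,96),28),tgt(-6,28))]:
    r=ik(np.array(xx),TT,1,q0=np.clip(q,lo+.005,hi-.005)); print(nm,np.round(xx,1),[a.round(2).tolist() for a in r]); q=r[0] if r else q
E
```

```text
clock: 2.9
position: [589.1, 232.4, 175.5]
ee_rot: [0.967, -0.067, 0.245, 0.026]
contact_force: [1.5, -0.2, 0.5]
gripper_width: 59.8
grasp_force: 0.0
[ 0.702  0.282 -0.664  0.943 -0.471 -0.093] [589.12786535 232.40213568 175.53541521] [ 0.47067462 -0.08298247 -0.87839587]
TCP tgt [576.09941926 225.05426519  84.22399574] d [-13.02844609  -7.3478705  -91.31141948] rot [1.05188471 0.40112059 1.37298695]
blk [576.1 225.1  84.2] [[0.42, 0.37, -0.84, 1.83, -0.25, -0.76]]
up [576.1 225.1 214.2] [[0.74, 0.21, -0.61, 0.76, -0.54, 0.09]]
mid [560 100 230] [[0.54, 0.17, -0.4, 0.22, -0.8, 0.79]]
mid2 [ 500 -100  240] [[0.16, 0.05, -0.47, 0.1, -0.8, 1.25]]
pre [ 452.9 -188.3  169.2] [[-0.05, 0.03, -0.77, 0.1, -0.28, 1.42]]
over [ 570.4 -201.1  164.2] [[-0.06, 0.23, -0.53, 0.06, -0.32, 1.47]]
fin [ 570.4 -201.1  109.2] [[-0.06, 0.31, -0.61, 0.11, -0.16, 1.42]]
```

```bash
python3 -m creep '{"translation":[[-0.7,-0.4,-1.5],[-1.36,-0.73,-3],[-1.36,-0.73,-4],[-1.36,-0.73,-4],[-1.36,-0.73,-4]],"delta_rot":[[0.6,1.2,0.7],[1.3,2.4,1.4],[1.3,2.4,1.4],[1.3,2.4,1.4],[1.3,2.4,1.4]],"hand":[6,6,6,6,6]}'
python3 - <<'E'
from fk import *
s=read_state();Rn=R.from_quat(s['ee_rot']);print(s['joints'].round(3))
x=loc(-6.8,[573.2,225.4,5],(-6,96),26);T=tgt(-6.8,26)
print("d",x-s['position'],"rot",np.degrees((T*Rn.inv()).as_rotvec()))
E
```

```text
clock: 3.52
position: [576.0, 224.9, 135.3]
ee_rot: [0.972, -0.057, 0.225, 0.014]
contact_force: [-0.7, 0.2, 0.8]
gripper_width: 60.0
grasp_force: 0.0
[ 0.65   0.306 -0.744  1.057 -0.36  -0.173]
d [ -0.45702859   0.20626442 -51.32749611] rot [ 0.07985927  0.09208635 -0.02213832]
```

Tracking is good now, so I descend and close.

```bash
python3 -m creep '{"translation":[[0,0,-1.5],[0,0,-3],[0,0,-4.3],[-0.05,0,-5.1],[-0.05,0,-5.1],[-0.05,0,-5.1]],"delta_rot":[[0,0,0],[0,0,0],[0,0,0],[0,0,0],[0,0,0],[0,0,0]],"hand":[6,6,6,6,6,6]}'
python3 - <<'E'
from fk import *
s=read_state();Rn=R.from_quat(s['ee_rot']);print(s['joints'].round(3),s['contact_force'])
x=loc(-6.8,[573.2,225.4,5],(-6,96),26);T=tgt(-6.8,26)
print("d",x-s['position'],"rot",np.degrees((T*Rn.inv()).as_rotvec()))
p,d=get_image("wrist"); cv2.imwrite("pics/w2.png",cv2.resize(p[...,::-1],(800,600)))
E
```

```text
clock: 4.28
position: [575.7, 225.1, 84.4]
ee_rot: [0.972, -0.057, 0.226, 0.014]
contact_force: [-0.2, 0.3, 0.3]
gripper_width: 60.4
grasp_force: 0.0
[ 0.478  0.371 -0.829  1.626 -0.251 -0.604] [-0.23592173  0.2758111   0.30414493]
d [-0.21059142  0.04874928 -0.52156584] rot [ 0.07354999  0.12027225 -0.02219931]
```

View pics/w2.png

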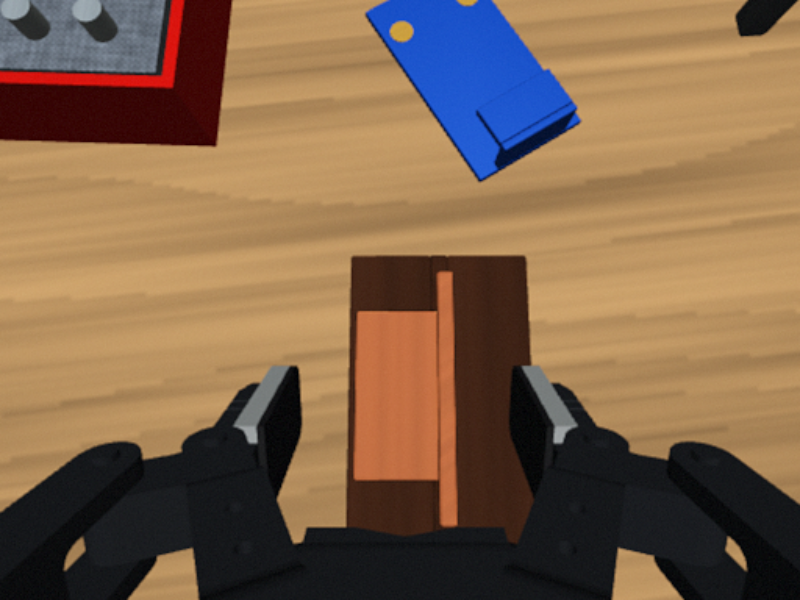

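The hook spans columns 355–455, centred between the pads at 300 and 512. Closing.

```bash
python3 -m creep '{"translation":[[0,0,0],[0,0,0],[0,0,0],[0,0,0],[0,0,0],[0,0,0]],"delta_rot":[[0,0,0],[0,0,0],[0,0,0],[0,0,0],[0,0,0],[0,0,0]],"hand":[4.5,3.5,2.8,2.2,1.8,1.8]}'
python3 -m creep '{"translation":[[0,0,0],[0,0,0.5],[0,0,1],[0,0,2],[0,0,3],[0,0,4.5],[0,0,6]],"delta_rot":[[0,0,0],[0,0,0],[0,0,0],[0,0,0],[0,0,0],[0,0,0],[0,0,0]],"hand":[1.5,1.5,1.5,1.5,1.5,1.5,1.5]}'
```

```text
clock: 5.08
position: [575.3, 224.3, 84.0]
ee_rot: [0.972, -0.058, 0.225, 0.015]
contact_force: [-2.5, -3.8, 5.8]
gripper_width: 23.3
grasp_force: 58.4
clock: 5.95
position: [573.9, 224.7, 141.7]
ee_rot: [0.973, -0.057, 0.223, 0.014]
contact_force: [0.2, 1.0, -4.6]
gripper_width: 23.5
grasp_force: 58.6
```

```bash
python3 -m creep '{"translation":[[0,0,2],[0,0,4],[0,0,6],[0,0,7],[0,0,7],[0,0,7]],"delta_rot":[[0,0,0],[0,0,0],[0,0,0],[0,0,0],[0,0,0],[0,0,0]],"hand":[1.5,1.5,1.5,1.5,1.5,1.5]}'
python3 - <<'E'
from fk import *
s=read_state();Rn=R.from_quat(s['ee_rot']);print(s['joints'].round(3),s['position'],s['contact_force'])
p,d=get_image("wrist");np.savez("w3",p=p,d=d)
P=cloud("wrist",d);h,S,V=cv2.split(cv2.cvtColor(p,cv2.COLOR_RGB2HSV))
M=tgt(-6.8,0).as_matrix()
m=(d>0)&(d<330)&(h<14)&(S>100)&(P[...,2]>150)
q=(P[m]-s['position']); c,sn=np.cos(np.radians(-6.8)),np.sin(np.radians(-6.8))
q=np.stack([q[:,0]*c+q[:,1]*sn,-q[:,0]*sn+q[:,1]*c,q[:,2]],1)  # plate-aligned rel TCP
t=q[q[:,2]>15]
print(len(q),len(t),"x",np.percentile(t[:,0],[1,99]),"y",np.percentile(t[:,1],[1,99]),"z",np.percentile(t[:,2],[5,50,95]))
A=np.c_[t[:,:2],np.ones(len(t))];print("roof plane",np.linalg.lstsq(A,t[:,2],rcond=None)[0])
print(cv2.minAreaRect(t[:,:2].astype(np.float32)))
x0=s['position'];q=s['joints'];x1=np.array(loc(-6,[455,-189,80],(-6,96),26))
print(x1,(x1-x0)/10)
for a in np.linspace(0,1,9)[1:]:
    r=ik(x0+a*(x1-x0),tgt(-6.8+.8*a,26),1,q0=np.clip(q,lo+.005,hi-.005)); 
    print(r[0].round(2) if r else "none"); q=r[0] if r else q
E
```

```text
clock: 6.7
position: [574.5, 224.1, 212.0]
ee_rot: [0.973, -0.057, 0.224, 0.015]
contact_force: [-0.5, 0.7, -4.7]
gripper_width: 23.4
grasp_force: 58.8
[ 0.747  0.222 -0.572  0.662 -0.576  0.18 ] [574.54316318 224.08225597 211.9501759 ] [-0.53778061  0.65641508 -4.70065525]
7653 7595 x [-29.01017245  25.27479029] y [-10.99696797  12.26664635] z [29.05645491 30.19042562 31.33171406]
roof plane [-7.24609993e-03 -1.97753455e-02  3.01773345e+01]
((-17.162628173828125, -1.7894554138183594), (71.4337158203125, 72.70486450195312), 40.898468017578125)
[ 457.316293   -189.2434522   158.92291312] [-11.72268702 -41.33257082  -5.30272628]
[ 0.68  0.17 -0.67  0.7  -0.51  0.2 ]
[ 0.59  0.12 -0.75  0.72 -0.45  0.24]
[ 0.5   0.08 -0.82  0.74 -0.38  0.31]
[ 0.39  0.05 -0.87  0.73 -0.32  0.4 ]
[ 0.29  0.03 -0.9   0.68 -0.27  0.55]
[ 0.19  0.03 -0.89  0.54 -0.25  0.77]
[ 0.08  0.04 -0.84  0.33 -0.26  1.08]
[-0.05  0.07 -0.75  0.08 -0.3   1.44]
```

```bash
python3 -m creep '{"translation":[[-0.4,-1.5,0],[-1.2,-4,0],[-2.2,-8,0],[-3.4,-12,0],[-4.6,-16,0],[-5.7,-20,-0.5],[-6.8,-24,-1],[-7.9,-28,-1.5]],"delta_rot":[[0,0,0],[0,0,0],[0,0,0],[0,0,0],[0,0,0],[0,0,0.4],[0,0,0.8],[0,0,0.8]],"hand":[1.5,1.5,1.5,1.5,1.5,1.5,1.5,1.5]}'
python3 -m creep '{"translation":[[-1,-3.5,-0.7],[-2,-7,-1.4],[-3,-10.5,-2],[-3.6,-12.5,-2.6],[-3.8,-13.3,-3],[-3.8,-13.3,-3.6],[-3.8,-13.3,-3.6]],"delta_rot":[[0,0,0],[0,0,0],[0,0,0],[0,0,0],[0,0,0],[0,0,0],[0,0,0]],"hand":[1.5,1.5,1.5,1.5,1.5,1.5,1.5]}'
python3 - <<'E'
from fk import *
s=read_state();Rn=R.from_quat(s['ee_rot']);print(s['joints'].round(3),s['position'],np.degrees((tgt(-6,26)*Rn.inv()).as_rotvec()))
K,M,t=cal("wrist")
p,d=get_image("wrist");np.savez("w4",p=p,d=d);P=cloud("wrist",d);np.save("Pw4",P)
cv2.imwrite("pics/w4.png",cv2.resize(p[...,::-1],(800,600)))
h,S,V=cv2.split(cv2.cvtColor(p,cv2.COLOR_RGB2HSV));X,Y,Z=P[...,0],P[...,1],P[...,2]
reg=(X>480)&(X<720)&(Y>-300)&(Y<-110)&(d>0)
m=reg&(Z>290)&(Z<335);q=P[m]
if len(q):print("lamp",len(q),q.min(0),q.max(0),cv2.minAreaRect(q[:,:2].astype(np.float32)))
b=reg&(Z>115)&(Z<155)&(h>12)&(h<32)&(S>110);q=P[b]
if len(q)>9:f=np.polyfit(q[:,0],q[:,1],1);print("bar",len(q),q[:,0].min(),q[:,0].max(),np.degrees(np.arctan(f[0])),np.polyval(f,567),np.percentile(q[:,2],[5,50,95]))
b=reg&(Z>45)&(Z<70)&(S<60)&(V>100);q=P[b]
if len(q)>9:print("pocket",len(q),cv2.minAreaRect(q[:,:2].astype(np.float32)),np.percentile(q[:,2],[5,50,95]))
b=reg&(Z>6)&(Z<18);q=P[b];print("base",cv2.minAreaRect(q[:,:2].astype(np.float32)))
E
```

```text
clock: 7.75
position: [494.1, -57.6, 197.9]
ee_rot: [0.973, -0.051, 0.224, 0.013]
contact_force: [0.6, -0.1, -3.7]
gripper_width: 23.5
grasp_force: 58.8
clock: 8.62
position: [456.9, -188.2, 161.6]
ee_rot: [0.973, -0.051, 0.224, 0.013]
contact_force: [-0.3, 0.1, -3.8]
gripper_width: 23.4
grasp_force: 59.0
[-0.045  0.059 -0.749  0.091 -0.312  1.432] [ 456.88278147 -188.24284525  161.62226734] [ 0.10940066 -0.10477705 -0.01272769]
bar 2210 516.2810767346192 610.4053703420898 -5.57927868626369 -201.37142208370645 [136.08116651 138.30691166 139.6224524 ]
pocket 1637 ((565.6762084960938, -212.82162475585938), (27.149845123291016, 91.45915985107422), 82.5976791381836) [54.25027164 59.87295951 62.75854843]
base ((594.9754028320312, -204.6953125), (150.35301208496094, 200.695556640625), 84.14681243896484)
```

View pics/w4.png

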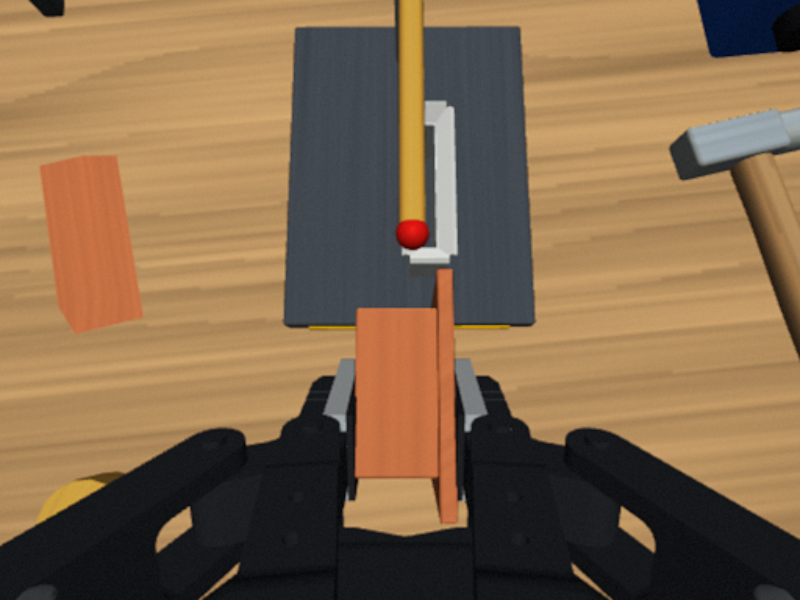

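The wrist picture shows the bar's ball at (412,235), the pocket at (440,180), and the plate hook aligned at columns 355–455. Next I check whether the 1° roof tilt is real.

Run:
```python
from fk import *
D4=np.load("w4.npz");p,d=D4['p'],D4['d'];P=np.load("Pw4.npy");h,S,V=cv2.split(cv2.cvtColor(p,cv2.COLOR_RGB2HSV))
x0=np.array([456.88,-188.24,161.62]);y=np.radians(-5.85);c,s=np.cos(y),np.sin(y)
def rk(P,o): q=P-o; return np.stack([q[...,0]*c+q[...,1]*s,-q[...,0]*s+q[...,1]*c,q[...,2]],-1)
def pl(t):
    A=np.c_[t[:,:2],np.ones(len(t))];r=np.linalg.lstsq(A,t[:,2],rcond=None)[0];return r.round(4)
m=(d>0)&(d<330)&(h<14)&(S>100)&(P[...,2]>150);q=rk(P,x0)[m];q=q[q[:,2]>15]
hk=q[abs(q[:,0]+2)<15]
print("roof",pl(q),"x",np.percentile(q[:,0],[.5,99.5]),"hook y",np.percentile(hk[:,1],[.5,99.5]))
Rk=rk(P,np.array([565.7,-201.4,0]))
tb=(d>0)&(abs(P[...,2])<6)&(h>8)&(h<25);print("table",pl(Rk[tb]))
bs=(d>0)&(abs(P[...,2]-12)<5)&(abs(Rk[...,0]-30)<95)&(abs(Rk[...,1])<70);print("base",pl(Rk[bs]),Rk[bs].min(0),Rk[bs].max(0))
X,Y,Z=P[...,0],P[...,1],P[...,2]
b=(d>0)&(Z>120)&(Z<150)&(h>12)&(h<32)&(S>110)&(X>500);q=Rk[b];print("bar y pct",[np.percentile(q[abs(q[:,0]-k)<8][:,1],[1,50,99]).round(1).tolist() for k in(-40,-20,0,20)], "z",np.percentile(q[:,2],98))
pk=(d>0)&(Z>50)&(Z<68)&(S<60)&(V>100)&(abs(Rk[...,0])<60)&(abs(Rk[...,1]+10)<30);q=Rk[pk];print("pocket",np.percentile(q,[1,99],0).round(1))
```

```text
roof [3.00000e-04 2.80000e-03 3.05854e+01] x [-29.76341252  27.14809065] hook y [-10.82672757  12.72528284]
table [ 0.0013 -0.0004  0.1463]
base [ 1.50000e-03 -7.00000e-04  1.21395e+01] [-64.92105064 -69.98970051   9.50582006] [124.94599137  69.99691893  16.934706  ]
bar y pct [[-4.8, -0.1, 4.4], [-4.4, 0.3, 4.4], [-4.0, 0.3, 4.4], [-4.2, 0.2, 4.4]] z 139.88430789860314
pocket [[-44.2 -24.1  51.4]
 [ 43.8   0.1  63.4]]
```

```bash
python3 -m creep '{"translation":[[1,-0.13,0],[2.5,-0.32,0],[4.2,-0.53,-0.1],[6,-0.76,-0.2],[7.8,-1,-0.3],[9.4,-1.2,-0.4],[10.5,-1.34,-0.5],[11.05,-1.41,-0.6]],"delta_rot":[[0,0,0],[0,0,0],[0,0,0],[0,0,0],[0,0,0],[0,0,0],[0,0,0.1],[0,0,0.1]],"hand":[1.5,1.5,1.5,1.5,1.5,1.5,1.5,1.5]}'
python3 -m creep '{"translation":[[0,0,0],[0,0,0],[0,0,0]],"delta_rot":[[0,0,0],[0,0,0],[0,0,0]],"hand":[1.5,1.5,1.5]}'
python3 - <<'E'
from fk import *
s=read_state();Rn=R.from_quat(s['ee_rot']);print(s['joints'].round(3),s['position'],s['contact_force'],np.degrees((tgt(-5.9,26)*Rn.inv()).as_rotvec()))
a=get_image("scene");b=get_image("wrist");np.savez("w5",p=b[0],d=b[1],sp=a[0],sd=a[1])
q=cv2.resize(a[0][200:320,140:300,::-1],(400,300),interpolation=2);r=cv2.resize(b[0][...,::-1],(400,300))
cv2.imwrite("pics/o5.png",cv2.resize(np.hstack([q,r]),(800,300)))
p,d=b;P=cloud("wrist",d);h,S,V=cv2.split(cv2.cvtColor(p,cv2.COLOR_RGB2HSV));y=np.radians(-5.85);c,sn=np.cos(y),np.sin(y);Q=P-[565.7,-201.4,0]
Q=np.stack([Q[...,0]*c+Q[...,1]*sn,-Q[...,0]*sn+Q[...,1]*c,Q[...,2]],-1);Z=P[...,2]
m=(d>0)&(d<330)&(h<14)&(S>100)&(Z>165)&(Z<200)
t=Q[m];print("plate",np.percentile(t,[.5,99.5],0).round(1)); t=t[abs(t[:,0])<15];print("hook y",np.percentile(t[:,1],[.5,99.5]))
m=(d>0)&(Z>115)&(Z<150)&(h>14)&(h<32)&(S>110);t=Q[m];print("bar",len(t),np.percentile(t,[1,50,99],0).round(1) if len(t) else 0)
E
```

```text
clock: 9.68
position: [569.4, -202.4, 156.3]
ee_rot: [0.973, -0.05, 0.225, 0.012]
contact_force: [-0.3, 0.4, -3.6]
gripper_width: 23.1
grasp_force: 59.1
clock: 10.05
position: [568.2, -202.3, 156.8]
ee_rot: [0.973, -0.05, 0.225, 0.012]
contact_force: [-0.6, 0.3, -3.3]
gripper_width: 23.3
grasp_force: 59.1
[-0.065  0.246 -0.513  0.052 -0.358  1.489] [ 568.23534242 -202.27846696  156.77533178] [-0.55993819  0.25073561 -3.30051846] [ 0.10637217  0.05092315 -0.0262597 ]
plate [[-27.5 -11.7 174.2]
 [ 29.5  11.9 189. ]]
hook y [-11.66997485  11.88178703]
bar 2531 [[-42.2 -17.7 129.7]
 [ 48.3  -0.  137.7]
 [119.5   5.4 147.5]]
```

View pics/o5.png

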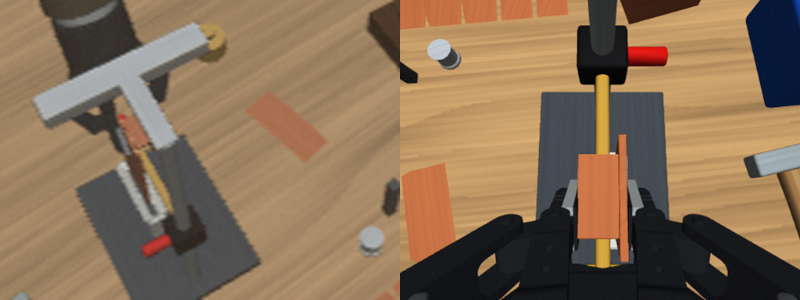

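Aligned: hook centre is within 0.1 mm of the bar axis. In the picture the hook sits over the bar at (605,195), and the gripper is clear of the lamp. Lowering in steps.

```bash
python3 -m creep '{"translation":[[-0.04,0,-0.4],[-0.04,0,-0.8],[-0.04,0,-1.2],[-0.04,0,-1.6],[-0.04,0,-2],[-0.04,0,-2.2],[-0.04,0,-2.2]],"delta_rot":[[0,0,0],[0,0,0],[0,0,0],[0,0,0],[0,0,0],[0,0,0],[0,0,0]],"hand":[1.5,1.5,1.5,1.5,1.5,1.5,1.5]}'
python3 -m creep '{"translation":[[0,0,-0.3],[0,0,-0.6],[0,0,-0.9],[0,0,-1.2],[0,0,-1.2],[0,0,-1.2]],"delta_rot":[[0,0,0],[0,0,0],[0,0,0],[0,0,0],[0,0,0],[0,0,0]],"hand":[1.5,1.5,1.5,1.5,1.5,1.5]}'
python3 -c "
from h import *
s=read_state();print(s['joints'],s['position'],s['contact_force'],s['wrist_torque'])"
```

```text
clock: 11.02
position: [568.2, -202.3, 134.4]
ee_rot: [0.973, -0.05, 0.225, 0.012]
contact_force: [-0.5, 0.6, -4.7]
gripper_width: 23.2
grasp_force: 59.1
clock: 11.78
position: [568.4, -202.3, 122.6]
ee_rot: [0.973, -0.05, 0.225, 0.012]
contact_force: [0.2, -0.2, -4.3]
gripper_width: 23.1
grasp_force: 59.1
[-0.06540933  0.29543015 -0.55937031  0.06920052 -0.2619932   1.47149368] [ 568.35489924 -202.33094145  122.63503024] [ 0.22201633 -0.22398147 -4.3123186 ] [0.15697795 1.40979826 0.01426995]
```

No side contact. Now I creep, 2 mm per call to start.

```bash
for i in 1; do :; done
python3 -m creep '{"translation":[[0,0,-0.1],[0,0,-0.2],[0,0,-0.3],[0,0,-0.4],[0,0,-0.4]],"delta_rot":[[0,0,0],[0,0,0],[0,0,0],[0,0,0],[0,0,0]],"hand":[1.5,1.5,1.5,1.5,1.5]}'
python3 -m creep '{"translation":[[0,0,-0.1],[0,0,-0.2],[0,0,-0.2]],"delta_rot":[[0,0,0],[0,0,0],[0,0,0]],"hand":[1.5,1.5,1.5]}'
```

```text
clock: 12.4
position: [568.2, -202.3, 118.4]
ee_rot: [0.973, -0.05, 0.225, 0.012]
contact_force: [0.3, 0.0, -4.7]
gripper_width: 23.6
grasp_force: 59.1
clock: 12.78
position: [568.2, -202.3, 116.4]
ee_rot: [0.973, -0.05, 0.225, 0.012]
contact_force: [0.2, 0.5, -3.4]
gripper_width: 23.5
grasp_force: 59.1
```

```bash
python3 -m creep '{"translation":[[0,0,-0.05],[0,0,-0.1],[0,0,-0.1],[0,0,-0.1]],"delta_rot":[[0,0,0],[0,0,0],[0,0,0],[0,0,0]],"hand":[1.5,1.5,1.5,1.5]}'
```

```text
clock: 13.28
position: [568.3, -202.3, 115.6]
ee_rot: [0.973, -0.05, 0.225, 0.012]
contact_force: [0.3, -0.3, -4.9]
gripper_width: 23.4
grasp_force: 59.1
```

```bash
python3 -m creep '{"translation":[[0,0,-0.05],[0,0,-0.1],[0,0,-0.1],[0,0,-0.1]],"delta_rot":[[0,0,0],[0,0,0],[0,0,0],[0,0,0]],"hand":[1.5,1.5,1.5,1.5]}'
```

```text
clock: 13.78
position: [568.3, -202.3, 114.6]
ee_rot: [0.973, -0.05, 0.225, 0.012]
contact_force: [-0.2, 0.5, -4.6]
gripper_width: 23.2
grasp_force: 59.1
```

```bash
python3 -m creep '{"translation":[[0,0,-0.05],[0,0,-0.05],[0,0,-0.05]],"delta_rot":[[0,0,0],[0,0,0],[0,0,0]],"hand":[1.5,1.5,1.5]}'
```

```text
clock: 14.15
position: [568.3, -202.3, 114.1]
ee_rot: [0.973, -0.05, 0.225, 0.012]
contact_force: [-0.7, -0.4, -5.2]
gripper_width: 23.6
grasp_force: 59.1
```

```bash
python3 -m creep '{"translation":[[0,0,-0.05],[0,0,-0.05],[0,0,-0.05]],"delta_rot":[[0,0,0],[0,0,0],[0,0,0]],"hand":[1.5,1.5,1.5]}'
```

```text
clock: 14.52
position: [568.3, -202.3, 113.6]
ee_rot: [0.973, -0.05, 0.225, 0.012]
contact_force: [-0.0, -0.5, -4.0]
gripper_width: 23.0
grasp_force: 59.1
```

```bash
python3 -m creep '{"translation":[[0,0,-0.05],[0,0,-0.05],[0,0,-0.05]],"delta_rot":[[0,0,0],[0,0,0],[0,0,0]],"hand":[1.5,1.5,1.5]}'; python3 -c "
from h import *
s=read_state();print(s['joints'].round(3),s['wrist_torque'])"
```

```text
clock: 14.9
position: [568.3, -202.3, 113.1]
ee_rot: [0.973, -0.05, 0.225, 0.012]
contact_force: [0.1, -0.9, -4.5]
gripper_width: 23.5
grasp_force: 59.1
[-0.066  0.31  -0.573  0.077 -0.234  1.464] [0.1721964  1.39701437 0.02681144]
```

```bash
python3 -m creep '{"translation":[[0,0,-0.05],[0,0,-0.05],[0,0,-0.05]],"delta_rot":[[0,0,0],[0,0,0],[0,0,0]],"hand":[1.5,1.5,1.5]}'
```

```text
clock: 15.28
position: [568.3, -202.3, 112.6]
ee_rot: [0.973, -0.05, 0.225, 0.012]
contact_force: [-0.8, 0.8, -3.5]
gripper_width: 23.1
grasp_force: 59.1
```

```bash
python3 -m creep '{"translation":[[0,0,-0.05],[0,0,-0.05],[0,0,-0.05]],"delta_rot":[[0,0,0],[0,0,0],[0,0,0]],"hand":[1.5,1.5,1.5]}'
```

```text
clock: 15.65
position: [568.4, -202.3, 112.2]
ee_rot: [0.973, -0.05, 0.225, 0.012]
contact_force: [0.6, -0.2, -3.5]
gripper_width: 23.0
grasp_force: 59.3
```

```bash
python3 -m creep '{"translation":[[0,0,-0.05],[0,0,-0.05],[0,0,-0.05]],"delta_rot":[[0,0,0],[0,0,0],[0,0,0]],"hand":[1.5,1.5,1.5]}'
```

```text
clock: 16.02
position: [568.4, -202.3, 112.1]
ee_rot: [0.973, -0.05, 0.226, 0.012]
contact_force: [-3.4, 2.0, 1.2]
gripper_width: 23.2
grasp_force: 59.7
```

Contact at roof z ≈ 139 mm, matching the bar: the force rose 5.5 N and the descent stalled. Releasing gently.

```bash
python3 -m creep '{"translation":[[0,0,0],[0,0,0],[0,0,0],[0,0,0],[0,0,0],[0,0,0]],"delta_rot":[[0,0,0],[0,0,0],[0,0,0],[0,0,0],[0,0,0],[0,0,0]],"hand":[2.5,2.7,3,3.6,4.2,4.2]}'
python3 - <<'E'
from h import *
b=get_image("wrist");p,d=b
cv2.imwrite("pics/o6.png",cv2.resize(p[...,::-1],(800,600)))
P=cloud("wrist",d);h,S,V=cv2.split(cv2.cvtColor(p,cv2.COLOR_RGB2HSV));y=np.radians(-5.85);c,sn=np.cos(y),np.sin(y);Q=P-[565.7,-201.4,0]
Q=np.stack([Q[...,0]*c+Q[...,1]*sn,-Q[...,0]*sn+Q[...,1]*c,Q[...,2]],-1);Z=P[...,2]
m=(d>0)&(d<330)&(h<14)&(S>100)&(Z>130)&(Z<160)
t=Q[m];print("plate",np.percentile(t,[.5,50,99.5],0).round(1)); t=t[abs(t[:,0])<15];print("hook y",np.percentile(t[:,1],[.5,99.5]))
A=np.c_[t[:,:2],np.ones(len(t))];print(np.linalg.lstsq(A,t[:,2],rcond=None)[0])
E
```

```text
clock: 16.77
position: [568.3, -202.3, 111.6]
ee_rot: [0.973, -0.05, 0.225, 0.012]
contact_force: [0.2, -0.3, 0.4]
gripper_width: 41.9
grasp_force: 0.0
plate [[-27.3 -46.8 131.5]
 [  6.2  -4.5 142.1]
 [108.8  11.8 144.2]]
hook y [-11.51857774  11.83756658]
[-1.62904498e-03  1.33905902e-02  1.42324133e+02]
```

View pics/o6.png

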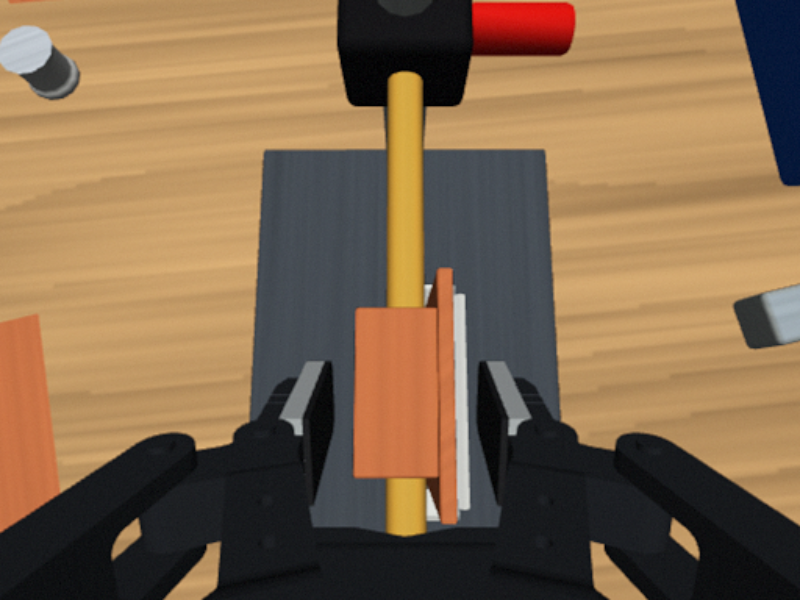

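The picture shows the hook (355–437, 308–478) draped over the bar, the flat in the white pocket and both pads clear. Retreating along the tool axis.

```bash
python3 -m creep '{"translation":[[-0.22,0.02,0.45],[-0.66,0.07,1.35],[-1.3,0.13,2.7],[-2.2,0.22,4.5],[-3.1,0.32,6.3],[-4,0.4,7.2],[-6,0.6,7.6],[-8,0.8,7.8]],"delta_rot":[[0,0,0],[0,0,0],[0,0,0],[0,0,0],[0,0,0],[0,0,0],[0,0,0],[0,0,0]],"hand":[4.5,5,5,5,5,5,5,5]}'
python3 -m creep '{"translation":[[-3,0.3,0],[-6,0.6,0],[-6,0.6,0],[-6,0.6,0],[-6,0.6,0]],"delta_rot":[[0,0,0],[0,0,0],[0,0,0],[0,0,0],[0,0,0]],"hand":[5,5,5,5,5]}'
python3 - <<'E'
from h import *
b=get_image("wrist");a=get_image("scene");t=get_image("top")
f=lambda i:cv2.resize(i,(400,300),interpolation=2)
cv2.imwrite("pics/o7.png",np.vstack([np.hstack([f(b[0][...,::-1]),f(a[0][215:305,160:280,::-1])]),np.hstack([f(t[0][...,::-1]),f(a[0][...,::-1])])]))
E
```

```text
clock: 17.82
position: [487.1, -194.2, 190.0]
ee_rot: [0.973, -0.05, 0.225, 0.012]
contact_force: [0.2, 0.4, -0.5]
gripper_width: 49.8
grasp_force: 0.0
clock: 18.45
position: [429.0, -188.3, 189.7]
ee_rot: [0.973, -0.05, 0.225, 0.012]
contact_force: [-0.6, -0.6, 0.6]
gripper_width: 49.7
grasp_force: 0.0
```

View pics/o7.png

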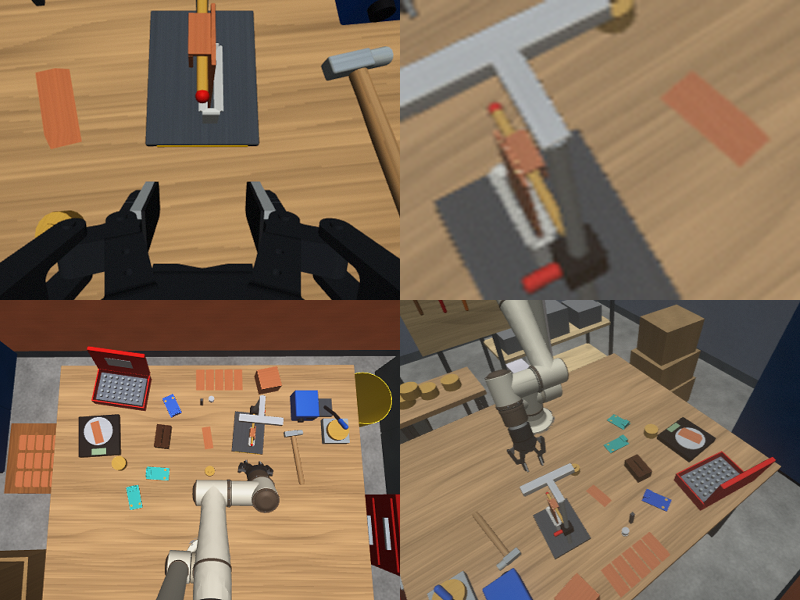

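The plate hangs on the bar (wrist view (202,30), scene crop (520,155)) with its lower edge in the pocket. The other objects look undisturbed and the arm is clear.

```bash
python3 -c "
from bench import *
print(job_done())"
```

```text
the job is handed in; nothing more can be done
None
```

The copper plate hangs on the brass bar with its lower edge in the pocket, upright to about 1°, let go only once the bar carried it and handed in at about 18.5 s; I held it at a 26° lean because the arm could not reach the 35–45° you gave at either place.

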